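Put the spare eyepieces away in pairs

ROBOT

A 6-joint arm with a two-finger parallel gripper is mounted at the origin on the work surface. World frame = base frame: x ahead of the robot, y to its left, z up, the work surface at z = 0. Lengths are in m, angles in rad, forces in N, time in s.
With the tool pointing down it reaches from about 0.25 to 0.725 m from the base axis. Payload 4 kg.
Tool frame: the origin (TCP) lies at the centre of the arm's flange, where the gripper is bolted on; the fingertips stand 173 mm ahead of it and the grasp point (between the pads) lies 155 mm ahead of it; z points along the fingers, y is the line along which they close (so a half turn about z gives the same grasp; the last joint's range is limited). The gripper opens to 85 mm and grips with 20 to 120 N. Pads are 22 mm wide; open, the fingers measure 114 mm over their backs; the gripper's body (76 mm by 85 mm) begins 54 mm behind the grasp point. The pads swing forward as they close: fully open they stand 13 mm farther back than shut.
Start: joints at [1.154, 0.241, 0.005, 1.335, 0, 1.571], TCP at [0.202, 0.457, 0.405] pointing down, gripper open.
Joint ranges: [-2.72, 2.72], [-1.05, 1.87], [-1.09, 1.28], [-1.99, 2.15], [-1.42, 1.44], [-3.14, 3.14]. Speed limits (rad/s): [2.79, 2.79, 3.14, 3.14, 3.14, 3.14].

INTERFACE

Orientations are given as a unit quaternion [x, y, z, w].
In Python, from workcell import manip, vision gives the robot as it stands.
- The arm moves only by the tool carry_out, never from a script. Its argument "commands" is a list of rows, each a list of 4 numbers: the shift along the tool's x, y, z scaled (see below), then the turn about the tool's z scaled (see below). In form: [[tx, ty, tz, roll], ...]. A call has 1 to 10 rows; each row is the pose to reach, as a shift and turn from the pose commanded when the call began, along the tool's axes at that moment; what a row does not reach only later rows make up. The controller multiplies each number of a shift by 15 cm and each number of a turn by pi/2 rad. A row lasts 1/12 s, in which the tool goes at most 41.7 mm and 7.16 degrees, less where a joint would pass 70% of its speed; a pose out of reach is approached as far as the arm can. A call with a number of a shift or a turn outside -1 to 1 is refused whole. A call with a gripper value outside its range is refused whole. "grip" is the closure, from 0 (fully open) to 1 (shut), set as the call begins (left out, the last holds). The fingers move at their own pace and stop on an object; "newtons" is the grip in N (left out, the last holds). Time passes only in rows, so rows that repeat a pose let the fingers close. It gives the time, the measured TCP pose, the force, the opening and the grip force at its end, in the units of the state.
- manip.read_state(): the state, without advancing time (a new reading comes with each control period).
- vision.grab_frame(name): name is "scene" or "top"; returns the picture (480x640x3 uint8, red, green, blue); there is no depth.
- vision.camera_info(name): a dict with "mtx" (3x3 intrinsics, pixels), "T" (4x4, takes a point from camera to world coordinates). Camera axes: x right, y up, looking along -z (the intrinsics and any distortion apply to the point x, -y, -z); pixel columns grow to the right and rows downward; lengths in m; the calibration is good to about 2 mm. A picture is of the moment at which its call begins. camera_info takes no time and is no camera call.
- manip.sign_off(): hands the job in; it is judged then, once.
The state is a dict: "time_s": time; "joint_pos": joint angles; "joint_vel": joint speeds; "joint_torque": joint torques, N m; "tool_pos": TCP position; "orientation": TCP orientation; "force": force on the tool from outside, world axes, zero at the start; "ft_torque": the same for the moment, N m; "opening": opening from 0.0 (shut) to 1.0 (fully open); "grasp_force": force on a finger pad.
Only numpy, scipy, OpenCV 4.12 (cv2) and the standard library are available. Lean on these libraries where they do the work, as an engineer would, in place of code of your own. Each camera call takes 0.05 s, during which the arm holds its last target. There are 200 camera calls.

TASK

Pull the cabinet's top drawer open by its handle and put the two microscope eyepieces that were left on the bench away in it: stand each one upright, set down gently, in the compartment where its twin with the same coloured ring already stands. Then push the drawer fully closed with all four eyepieces standing inside, never letting one drop or tip over, and leave the lower drawer and the other things on the bench as they are.

Things in the scene. Friction and masses are not known exactly. Their poses are not given: they have to be found in the camera images.
- cabinet: grey steel accessory cabinet fixed on the bench, 260 mm deep (x), 240 wide (y), 190 high, two drawers with white fronts that open towards its own -x. A low blue slide box (28 mm high) is fixed on the rear of its top, at least 160 mm behind the front. Origin: centre of its underside on the bench; x points from its front to its back
- top_drawer (a joint): slide of the deep top drawer, m: 0 fully closed, grows as it is pulled out (along the cabinet's -x), stop at 0.165. It may start a few mm ajar. About 2 N of friction and a little damping; it stays where it is left. Its front is 94 mm high, top edge 177 mm above the bench
- top_drawer_pull (a point): steel bow handle of the top drawer: horizontal bar 10 mm dia., 116 mm long along y, 36 mm (centre) in front of the drawer front, 158 mm above the bench and 32 mm below the cabinet's top. Origin: middle of the bar; it moves with the drawer; x points towards the drawer front, so opening is along its -x
- tray_floor (a point): centre of the top drawer's tray on its felt floor, 92 mm above the bench; moves with the drawer, axes as the cabinet's. Inside, the tray spans x -100 (inner face of the front, 85 mm high above the floor) to +95 mm and y +-96 mm; side and back walls 35 mm high. A divider (4 mm thick, 35 mm high) along x at y = 0 makes two compartments 94 mm wide. 86 mm of headroom when closed
- low_drawer (a joint): slide of the shallow lower drawer, m: 0 closed (it starts closed and is not needed)
- green_loose: green-ringed microscope eyepiece left standing on the bench. Upright, 78 mm tall: black dust cap at the foot (40 mm dia., 12 mm high), steel barrel (30 mm dia.), ivory collar 43 mm dia. from 38 to 64 mm above the foot (the place to grip; its top 5 mm is the green ring), black rubber eyecup 32 mm dia. above. About 130 g (0.7 to 1.4 times). Origin: centre of the foot, z up along its axis
- green_stored: green-ringed eyepiece, the twin of green_loose (same shape and size), already standing upright in the rear half of one compartment of the top drawer; which compartment varies. Origin: centre of the foot, z up along its axis
- orange_loose: orange-ringed microscope eyepiece left standing on the bench. Upright, 70 mm tall: black dust cap at the foot (40 mm dia., 12 mm high), steel barrel (30 mm dia.), ivory collar 39 mm dia. from 32 to 58 mm above the foot (the place to grip; its top 5 mm is the orange ring), black rubber eyecup 28 mm dia. above. About 130 g (0.7 to 1.4 times). Origin: centre of the foot, z up along its axis
- orange_stored: orange-ringed eyepiece, the twin of orange_loose (same shape and size), already standing upright in the rear half of one compartment of the top drawer; which compartment varies. Origin: centre of the foot, z up along its axis
- oil_bottle: bystander: small white bottle with a blue cap, 38 mm dia., 75 mm tall, near the loose eyepieces. Origin: centre of its foot
- tally_counter: bystander: chrome tally counter on a 60 mm round black foot, 70 mm tall. Origin: centre of its foot
- petri_dish: bystander: clear lidded dish, 94 mm dia., 16 mm high. Origin: centre of its underside
- well_plate: bystander: clear 24-well plate, 86 x 128 x 20 mm. Origin: centre of its underside
- marker_pen: bystander: white and blue pen, 135 mm long, lying on the bench. Origin: under its middle

How it is judged:
On the way, in this order (a step that is already met when the one before it is completed fails the run):
1. the top drawer is pulled open by its handle (at least 100 mm out with the fingers on the handle) (value of joint top_drawer above 0.1 m and (contact force between the fingers and top_drawer_c0 above 0.3 N or contact force between the fingers and top_drawer_c1 above 0.3 N or contact force between the fingers and top_drawer_c2 above 0.3 N or contact force between the fingers and top_drawer_c3 above 0.3 N or contact force between the fingers and top_drawer_c4 above 0.3 N)), for 0.05 s.
2. both loose eyepieces stand upright on the drawer's floor in the compartments of their twins, released (z of green_loose in the frame of tray_floor between -0.006 and 0.006 m and x of green_loose in the frame of tray_floor between -0.1 and 0.1 m and angle between each of green_loose, green_stored, orange_loose, orange_stored's own z axis and vertical below 0.12 rad and z of green_stored in the frame of tray_floor between -0.006 and 0.006 m and x of green_stored in the frame of tray_floor between -0.1 and 0.1 m and z of orange_loose in the frame of tray_floor between -0.006 and 0.006 m and x of orange_loose in the frame of tray_floor between -0.1 and 0.1 m and z of orange_stored in the frame of tray_floor between -0.006 and 0.006 m and x of orange_stored in the frame of tray_floor between -0.1 and 0.1 m and (y of each of green_loose, green_stored in the frame of tray_floor above 0.015 m or y of each of green_loose, green_stored in the frame of tray_floor below -0.015 m) and (y of each of orange_loose, orange_stored in the frame of tray_floor above 0.015 m or y of each of orange_loose, orange_stored in the frame of tray_floor below -0.015 m) and contact force between the fingers and green_loose below 0.1 N and contact force between the fingers and green_stored below 0.1 N and contact force between the fingers and orange_loose below 0.1 N and contact force between the fingers and orange_stored below 0.1 N), for 0.2 s.
At the end, for the whole second after the job is handed in: the top drawer is closed to within 6 mm, and all four eyepieces stand at rest on its floor (within 6 mm of floor height, upright within 0.12 rad), released, each colour's two in the same compartment (both at least 15 mm to the same side of the divider); the lower drawer is closed to within 10 mm (all of step 2 and linear speed of each of green_loose, green_stored, orange_loose, orange_stored below 0.02 m/s and value of joint top_drawer below 0.006 m and value of joint low_drawer below 0.01 m); the robot touches nothing.
It fails at once if an eyepiece is tipped over (more than 0.9 rad from upright) (angle between any of green_loose, green_stored, orange_loose, orange_stored's own z axis and vertical above 0.9 rad).
It fails at once if an eyepiece is dropped or flung (moves faster than 0.5 m/s while no finger touches it) ((linear speed of green_loose above 0.5 m/s and contact force between the fingers and green_loose below 0.05 N) or (linear speed of green_stored above 0.5 m/s and contact force between the fingers and green_stored below 0.05 N) or (linear speed of orange_loose above 0.5 m/s and contact force between the fingers and orange_loose below 0.05 N) or (linear speed of orange_stored above 0.5 m/s and contact force between the fingers and orange_stored below 0.05 N)).
It fails at once if another thing on the bench is moved by more than 30 mm, or the lower drawer is opened by more than 20 mm (distance of any of oil_bottle, tally_counter, petri_dish, well_plate, marker_pen from where it was at the start of the episode above 0.03 m or value of joint low_drawer above 0.02 m).
It also fails if it takes over 72 s, if anything falls off the work surface, if the arm or the gripper's body presses on something with over 40 N, if the wrist force passes 120 N, or if a joint passes its speed limit or range.

## Working session

There is one attempt and no reset: what is moved stays moved. The work goes in short steps, Python scripts to look and compute and a tool call to move; the robot and the scene stay as the last step left them, time stands still between calls to the robot, and variables do not carry over. Pictures are saved under pics/ and viewed, at most 10 in all, crops included, and the job is handed in when it is done.

Besides the shell and the picture viewer there is one more tool, called after "Emit:" as name(argument=value, ...), one argument or row to a line, values as JSON. carry_out: Moves the arm, as the interface text tells. Its arguments: {"type":"object","properties":{"commands":{"type":"array"},"grip":{"type":"number"},"newtons":{"type":"number"}},"required":["commands"]}

```bash
mkdir -p pics; ls
python3 - <<'E'
from workcell import manip, vision
import cv2,numpy as np
np.set_printoptions(precision=4,suppress=True)
for n in("scene","top"):
    im=vision.grab_frame(n); cv2.imwrite(f"pics/{n}0.png",im[:,:,::-1]); c=vision.camera_info(n); print(n,c)
s=manip.read_state(); print(s)
E
```

```text
pics
scene {'mtx': array([[560.7794,   0.    , 310.687 ],
       [  0.    , 560.7794, 237.5317],
       [  0.    ,   0.    ,   1.    ]]), 'T': array([[ 0.5871, -0.6846,  0.4319,  1.2249],
       [ 0.8094,  0.4913, -0.3216, -0.5064],
       [ 0.008 ,  0.5384,  0.8426,  1.4426],
       [ 0.    ,  0.    ,  0.    ,  1.    ]])}
top {'mtx': array([[496.788 ,   0.    , 318.0979],
       [  0.    , 496.788 , 238.3906],
       [  0.    ,   0.    ,   1.    ]]), 'T': array([[ 0.0255,  0.9899, -0.1392,  0.3905],
       [-0.9995,  0.0275,  0.0125, -0.0094],
       [ 0.0162,  0.1388,  0.9902,  1.3825],
       [ 0.    ,  0.    ,  0.    ,  1.    ]])}
{'time_s': 0.1, 'joint_pos': array([ 1.154 ,  0.2413,  0.0038,  1.3352, -0.    ,  1.5708]), 'joint_vel': array([ 0.0015, -0.0013,  0.002 , -0.0005, -0.0008,  0.0008]), 'joint_torque': array([  0.0001, -37.3139,  25.301 ,   0.0109,   0.0001,   0.    ]), 'tool_pos': array([0.2023, 0.457 , 0.4039]), 'orientation': array([ 0.2069,  0.9784, -0.0009, -0.0002]), 'force': array([ 0.6773, -0.3469,  0.0511]), 'ft_torque': array([ 0.0069, -0.0256, -0.0216]), 'grasp_force': 0.0, 'opening': 0.9960504020028098}
```

View pics/scene0.png

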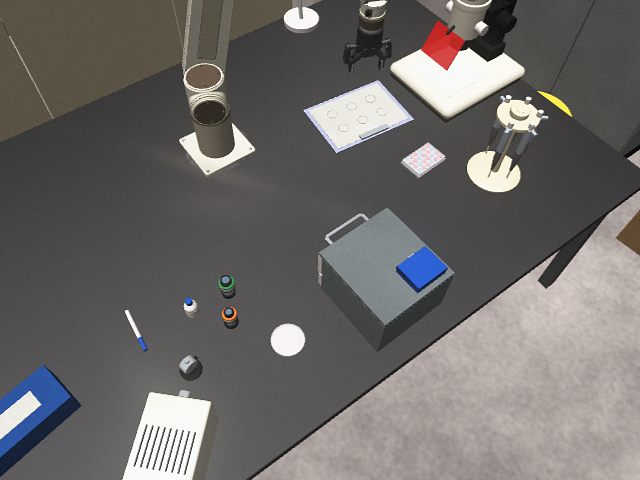

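View pics/top0.png

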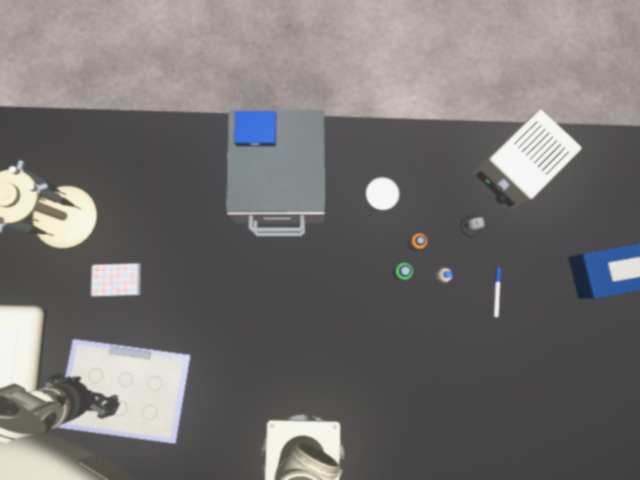

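The views show the cabinet at top-view pixels (228–325, 112–213), opening towards the robot, with the handle bar at about (277,233). The green ring is at (404,271), orange at (419,241), the bottle at (445,275) and the dish at (382,194). Next I'll measure their positions.

```bash
cat > h.py <<'E'
import cv2,numpy as np
from workcell import manip,vision
np.set_printoptions(precision=4,suppress=True)
def ray(n,uv):
    c=vision.camera_info(n);K=np.array(c["mtx"]);T=np.array(c["T"])
    d=np.linalg.solve(K,[uv[0],uv[1],1]); d=T[:3,:3]@(d*[1,-1,-1]); return T[:3,3],d
def plane(n,uv,z):
    o,d=ray(n,uv); return (o+d*(z-o[2])/d[2])[:2]
def tri(a,b):
    (o1,d1),(o2,d2)=ray("top",a),ray("scene",b)
    A=np.stack([d1,-d2],1); t=np.linalg.lstsq(A,o2-o1,rcond=None)[0]
    p,q=o1+t[0]*d1,o2+t[1]*d2; return (p+q)/2,np.linalg.norm(p-q)
def proj(n,p):
    c=vision.camera_info(n);T=np.array(c["T"]);q=T[:3,:3].T@(np.array(p)-T[:3,3])
    q=np.array(c["mtx"])@(q*[1,-1,-1]); return q[:2]/q[2]
HSV=dict(green=((45,90,40),(80,255,255)),orange=((5,150,90),(16,255,255)),blue=((108,150,60),(125,255,255)))
def blobs(im,col,amin=12):
    m=cv2.inRange(cv2.cvtColor(im,cv2.COLOR_RGB2HSV),*HSV[col])
    m=cv2.morphologyEx(m,cv2.MORPH_CLOSE,np.ones((5,5),np.uint8))
    out=[]
    for c in cv2.findContours(m,cv2.RETR_EXTERNAL,cv2.CHAIN_APPROX_NONE)[0]:
        h=cv2.convexHull(c)
        if cv2.contourArea(h)>amin:
            (u,v),wh,a=cv2.minAreaRect(h); M=cv2.moments(h)
            out.append((M['m10']/M['m00'],M['m01']/M['m00'],cv2.contourArea(h)))
    return out
E
python3 - <<'E'
from h import *
I={n:cv2.cvtColor(cv2.imread(f"pics/{n}0.png"),cv2.COLOR_BGR2RGB) for n in("scene","top")}
for col,z in(("green",.064),("orange",.058)):
    for n in I:
        for b in blobs(I[n],col): print(col,n,np.array(b),plane(n,b[:2],z))
# cabinet top: grey region in top view
g=I["top"].astype(int); 
for uv,z in (((228,112),.19),((324,112),.19),((325,213),.19),((228,213),.19),((250,233),.158),((304,233),.158)): print(uv,plane("top",uv,z))
for uv,z in (((319,260),.177),((388,211),.19),((453,273),.19),((329,240),.158),((366,217),.158)): print("s",uv,plane("scene",uv,z))
for uv in((445,275),(473,226),(382,194)): print(uv,plane("top",uv,.03))
c=np.vstack([cv2.resize(I["top"][190:250,210:345],None,fx=5,fy=5,interpolation=cv2.INTER_CUBIC)[:, :675],cv2.resize(I["scene"][205:265,310:445],None,fx=5,fy=5,interpolation=cv2.INTER_CUBIC)])
cv2.imwrite("pics/crop1.png",c[:,:,::-1])
E
```

```text
green scene [225.9909 282.5522 147.    ] [ 0.5012 -0.2579]
green top [404.022 270.809 212.   ] [ 0.495  -0.2571]
orange scene [228.7697 313.5289 144.    ] [ 0.5831 -0.2998]
orange top [418.7134 240.7494 139.    ] [ 0.5778 -0.2979]
(228, 112) [0.8716 0.2094]
(324, 112) [ 0.8793 -0.0312]
(325, 213) [ 0.6212 -0.0398]
(228, 213) [0.6144 0.1964]
(250, 233) [0.5714 0.1448]
(304, 233) [0.5752 0.0106]
s (319, 260) [ 0.6451 -0.0466]
s (388, 211) [0.6364 0.1942]
s (453, 273) [0.8817 0.2039]
s (329, 240) [0.6018 0.0196]
s (366, 217) [0.6013 0.149 ]
(445, 275) [ 0.4892 -0.3758]
(473, 226) [ 0.6272 -0.4551]
(382, 194) [ 0.7106 -0.2016]
```

View pics/crop1.png

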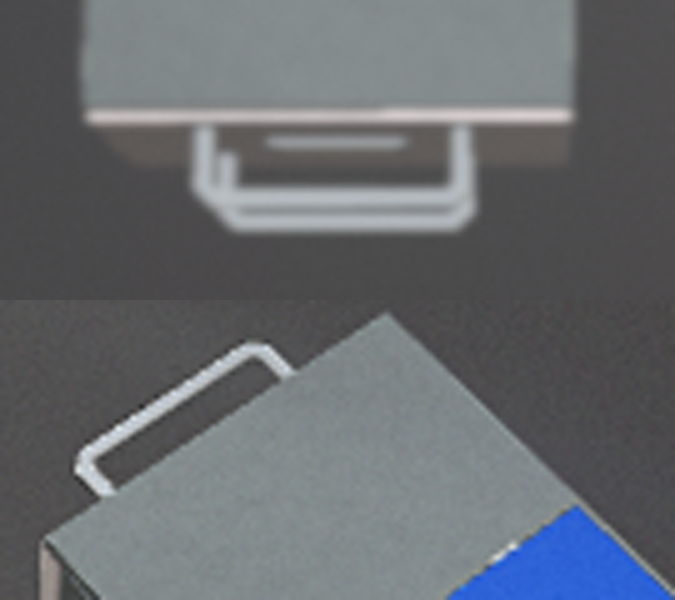

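The crop separates the two handles. In the top view the upper drawer's bar is the upper one, at row ≈229 and u ≈249–304. In the scene view the bar runs from (326,238) to (362,214).

Run:
```python
from h import *
for uv in((248.6,228.5),(304,229.2)): print(plane("top",uv,.158))
for uv in((326,238),(361.6,214.2)): print(plane("scene",uv,.158))
for uv in((227,213.3),(324.8,212.8)): print("frontedge", plane("top",uv,.177))
for uv in((319,253),(387.5,207.5)): print("cab front top", plane("scene",uv,.19))
```

```text
[0.5826 0.1488]
[0.5848 0.0108]
[0.5919 0.0168]
[0.5867 0.145 ]
frontedge [0.616 0.201]
frontedge [ 0.6242 -0.0396]
cab front top [ 0.6341 -0.0388]
cab front top [0.6266 0.2008]
```

Emit:
carry_out(
  commands=[
    [-1,-0.375,0,0.711],
    [-1,-0.375,0,0.711],
    [-1,-0.375,0,0.711],
    [-1,-0.375,0,0.711],
    [-1,-0.375,0,0.711],
    [-1,-0.375,0,0.711],
    [-1,-0.375,0,0.711],
    [-1,-0.375,0,0.711],
    [-1,-0.375,0,0.711],
    [-1,-0.375,0,0.711],
  ],
  grip=0.67,
  newtons=40,
)

```text
time_s: 0.93
tool_pos: [0.3168, 0.3448, 0.4043]
orientation: [0.695, 0.719, -0.001, -0.0]
force: [-0.1, -0.5, -0.2]
opening: 0.331
grasp_force: 0.0
```

Emit:
carry_out(
  commands=[
    [-0.913,0.866,0,0],
    [-0.913,0.866,0,0],
    [-0.913,0.866,0,0],
    [-0.913,0.866,0,0],
    [-0.913,0.866,0,0],
    [-0.913,0.866,0,0],
  ],
)

```text
time_s: 1.43
tool_pos: [0.4543, 0.2101, 0.4041]
orientation: [0.695, 0.719, -0.0, 0.001]
force: [-0.9, 0.2, 0.3]
opening: 0.331
grasp_force: 0.0
```

Emit:
carry_out(
  commands=[
    [-0.913,0.866,0,0],
    [-0.913,0.866,0,0],
    [-0.913,0.866,0,0],
    [-0.913,0.866,0,0],
    [-0.913,0.866,0,0],
    [-0.913,0.866,0,0],
    [-0.913,0.866,0,0],
    [-0.913,0.866,0,0],
  ],
)

```text
time_s: 2.1
tool_pos: [0.586, 0.0817, 0.4042]
orientation: [0.693, 0.721, -0.0, -0.001]
force: [-0.7, 0.3, -0.1]
opening: 0.335
grasp_force: 0.0
```

Run:
```python
from h import *
im=vision.grab_frame("scene"); t=vision.grab_frame("top")
c=np.hstack([cv2.resize(im[130:290,290:430],None,fx=2.8,fy=2.8),cv2.resize(t[170:330,220:345],None,fx=2.8,fy=2.8)])
cv2.imwrite("pics/crop2.png",c[:,:,::-1]); print(manip.read_state()["tool_pos"])
```

```text
[0.5857 0.0823 0.4048]
```

View pics/crop2.png

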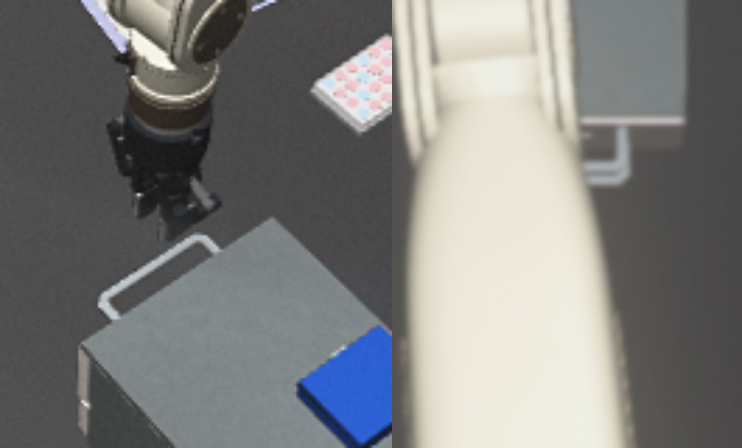

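The gripper hangs over the bar as planned, with the fingers straddling it along x. I'll descend now.

Emit:
carry_out(
  commands=[
    [0,0,0.15,0],
    [0,0,0.3,0],
    [0,0,0.4,0],
    [0,0,0.4,0],
    [0,0,0.47,0],
    [0,0,0.54,0],
    [0,0,0.6,0],
    [0,0,0.6,0],
    [0,0,0.6,0],
  ],
)

```text
time_s: 2.95
tool_pos: [0.5867, 0.0816, 0.3196]
orientation: [0.694, 0.72, 0.003, 0.002]
force: [-8.3, -0.1, 17.8]
opening: 0.326
grasp_force: 9.7
```

Emit:
carry_out(
  commands=[
    [0,0,0,0],
    [0,0,0,0],
    [0,0,0,0],
    [0,0,0,0],
    [0,0,0,0],
    [0,0,0,0],
  ],
  grip=1,
  newtons=40,
)

```text
time_s: 3.45
tool_pos: [0.5873, 0.0813, 0.3176]
orientation: [0.694, 0.72, 0.002, 0.002]
force: [-1.6, 0.4, 10.5]
opening: 0.098
grasp_force: 39.1
```

Emit:
carry_out(
  commands=[
    [0,-0.08,0,0],
    [0,-0.18,0,0],
    [0,-0.28,0,0],
    [0,-0.38,0,0],
    [0,-0.48,0,0],
    [0,-0.58,0,0],
    [0,-0.68,0,0],
    [0,-0.78,0,0],
    [0,-0.88,0,0],
    [0,-0.96,0,0],
  ],
)

```text
time_s: 4.28
tool_pos: [0.4438, 0.0765, 0.3176]
orientation: [0.694, 0.72, 0.004, 0.002]
force: [2.7, 2.4, 8.5]
opening: 0.1
grasp_force: 40.3
```

Emit:
carry_out(
  commands=[
    [0,0,0,0],
    [0,-0.04,0,0],
    [0,-0.07,0,0],
    [0,-0.07,0,0],
    [0,-0.07,0,0],
  ],
)

```text
time_s: 4.7
tool_pos: [0.4332, 0.0762, 0.3176]
orientation: [0.694, 0.72, 0.004, 0.001]
force: [-1.7, 3.0, 13.0]
opening: 0.098
grasp_force: 40.8
```

Emit:
carry_out(
  commands=[
    [0,0,0,0],
    [0,0,0,0],
    [0,0,0,0],
    [0,0,-0.1,0],
    [0,0,-0.25,0],
    [0,0,-0.45,0],
    [0,0,-0.65,0],
    [0,0,-0.8,0],
    [0,0,-0.8,0],
    [0,0,-0.8,0],
  ],
  grip=0.67,
)

```text
time_s: 5.53
tool_pos: [0.4326, 0.0752, 0.4355]
orientation: [0.694, 0.72, 0.001, 0.001]
force: [0.2, 0.6, -0.9]
opening: 0.33
grasp_force: 0.0
```

Emit:
carry_out(
  commands=[
    [-1,0,0,0],
    [-1,0,0,0],
    [-1,0,0,0],
    [-1,0,0,0],
    [-1,0,0,0],
  ],
  grip=0.3,
)

```text
time_s: 5.95
tool_pos: [0.4374, -0.0783, 0.4327]
orientation: [0.696, 0.718, -0.002, -0.001]
force: [-0.2, -0.2, 0.4]
opening: 0.699
grasp_force: 0.0
```

Emit:
carry_out(
  commands=[
    [-1,0,0,0],
    [-1,0,0,0],
    [-1,0,0,0],
    [-1,0,0,0],
    [-1,0,0,0],
    [-1,0,0,0],
  ],
)

```text
time_s: 6.45
tool_pos: [0.4431, -0.2253, 0.4327]
orientation: [0.695, 0.719, -0.0, -0.002]
force: [-0.1, 0.8, -0.2]
opening: 0.698
grasp_force: 0.0
```

Run:
```python
from h import *
for n in("scene","top"):
    im=vision.grab_frame(n); cv2.imwrite(f"pics/{n}1.png",im[:,:,::-1])
    for col,z in(("green",.064),("orange",.058)):
        for b in blobs(im,col): print(col,n,np.array(b),"bench",plane(n,b[:2],z),"tray",plane(n,b[:2],z+.092))
    if n=="scene": a=cv2.resize(im[180:300,270:450],None,fx=4,fy=4)[:,:720]; a=cv2.resize(a,(540,360))
    else: b=cv2.resize(im[180:300,215:395],(540,360))
cv2.imwrite("pics/crop3.png",cv2.resize(np.vstack([a,b]),None,fx=.8,fy=.8)[:,:,::-1])
```

```text
green scene [226.0193 282.5454 147.    ] bench [ 0.5012 -0.2578] tray [ 0.5495 -0.2744]
green scene [355.7805 222.2033  20.5   ] bench [0.5526 0.1604] tray [0.5974 0.1159]
orange scene [228.8179 313.5876 145.5   ] bench [ 0.5833 -0.2998] tray [ 0.6259 -0.3135]
green top [400.2007 269.5838  90.5   ] bench [ 0.498  -0.2469] tray [ 0.4905 -0.2303]
green top [256.2949 221.9694 212.5   ] bench [0.6157 0.1411] tray [0.6    0.1306]
orange top [418.5846 240.7733 136.    ] bench [ 0.5777 -0.2975] tray [ 0.5647 -0.2775]
orange top [293.3868 219.6283 143.5   ] bench [0.626 0.042] tray [0.6097 0.0384]
```

View pics/crop3.png

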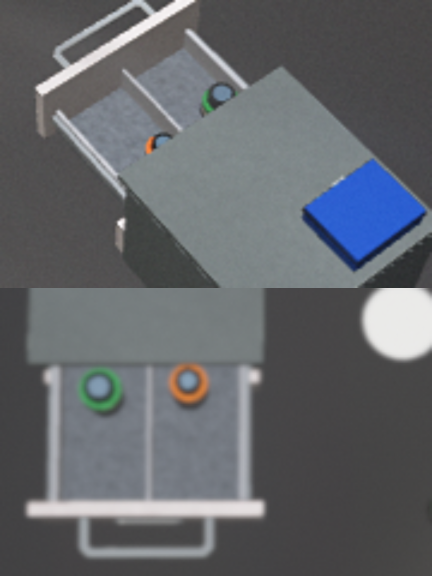

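The drawer is open. The green twin stands in the +y compartment at tray position (0.600, 0.131). The orange twin is in the -y one at (0.610, 0.038). The green eyepiece goes first.

Emit:
carry_out(
  commands=[
    [-0.225,0.353,0,0],
    [-0.225,0.353,0,0],
    [-0.225,0.353,0.3,0],
    [-0.225,0.353,0.55,0],
    [-0.225,0.353,0.75,0],
    [-0.225,0.353,0.9,0],
    [-0.225,0.353,0.9,0],
    [-0.225,0.353,0.9,0],
    [-0.225,0.353,0.9,0],
  ],
)

```text
time_s: 7.3
tool_pos: [0.4983, -0.2556, 0.3014]
orientation: [0.693, 0.721, 0.0, 0.001]
force: [0.0, -0.7, 0.6]
opening: 0.702
grasp_force: 0.0
```

Emit:
carry_out(
  commands=[
    [0,0,0.1,0],
    [0,0,0.2,0],
    [0,0,0.3,0],
    [0,0,0.4,0],
    [0,0,0.5,0],
    [0,0,0.58,0],
    [0,0,0.645,0],
    [0,0,0.645,0],
    [0,0,0.645,0],
  ],
)

```text
time_s: 8.05
tool_pos: [0.4981, -0.2564, 0.2041]
orientation: [0.694, 0.72, 0.0, 0.001]
force: [0.2, -0.7, 0.2]
opening: 0.699
grasp_force: 0.0
```

Emit:
carry_out(
  commands=[
    [0,0,0,0],
    [0,0,0,0],
    [0,0,0,0],
    [0,0,0,0],
    [0,0,0,0],
    [0,0,0,0],
  ],
  grip=0.8,
  newtons=25,
)

```text
time_s: 8.55
tool_pos: [0.4981, -0.2567, 0.2046]
orientation: [0.694, 0.72, 0.0, 0.001]
force: [-0.5, 0.0, 5.9]
opening: 0.493
grasp_force: 25.4
```

Emit:
carry_out(
  commands=[
    [0,0,-0.05,0],
    [0,0,-0.15,0],
    [0,0,-0.3,0],
    [0,0,-0.5,0],
    [0,0,-0.7,0],
    [0,0,-0.9,0],
    [0,0,-0.95,0],
    [0,0,-0.95,0],
    [0,0,-0.95,0],
  ],
)

```text
time_s: 9.3
tool_pos: [0.4973, -0.2562, 0.345]
orientation: [0.694, 0.72, -0.0, -0.0]
force: [-0.7, -0.7, -2.1]
opening: 0.497
grasp_force: 25.9
```

Run:
```python
from h import *
f=180/540/.8
def uv(x,y): return (215+x*f,180+(y-288)*f)
for nm,p,z in(("front in L",(60,500),.177),("front in R",(238,500),.177),("front out L",(28,517),.177),("front out R",(264,517),.177),("div near",(148.5,498),.127),("div far",(150,370),.127),("wallL",(54,480),.127),("wallR",(245,480),.127),("cab",(28,362),.19),("cabR",(264,362),.19),("barL",(80,552),.158),("barR",(213,552),.158)): print(nm,plane("top",uv(*p),z))
s=manip.read_state(); print(s["tool_pos"],s["opening"],s["grasp_force"])
```

```text
front in L [0.4814 0.1627]
front in R [ 0.4862 -0.017 ]
front out L [0.4634 0.1941]
front out R [ 0.4697 -0.0437]
div near [0.4898 0.077 ]
div far [0.6268 0.0805]
wallL [0.5061 0.1772]
wallR [ 0.5115 -0.0241]
cab [0.6197 0.1999]
cabR [ 0.6265 -0.0396]
barL [0.4303 0.1426]
barR [0.4339 0.007 ]
[ 0.4973 -0.2562  0.345 ] 0.49671842824992646 25.87233256548643
```

Emit:
carry_out(
  commands=[
    [0,0,-0.2,0],
    [0,0,-0.4,0],
    [0.1,0,-0.47,0],
    [0.3,0.05,-0.47,0],
    [0.5,0.1,-0.47,0],
    [0.7,0.1,-0.47,0],
    [0.9,0.1,-0.47,0],
    [0.9,0.1,-0.47,0],
  ],
)

```text
time_s: 9.97
tool_pos: [0.5066, -0.1159, 0.4134]
orientation: [0.692, 0.722, -0.0, -0.003]
force: [0.3, -1.0, -2.3]
opening: 0.498
grasp_force: 26.2
```

Emit:
carry_out(
  commands=[
    [0.2,0.05,0,0],
    [0.4,0.1,0,0],
    [0.6,0.1,0,0],
    [0.8,0.1,0,0],
    [0.9,0.1,0,0],
    [0.9,0.1,0,0],
  ],
)

```text
time_s: 10.47
tool_pos: [0.5167, 0.0178, 0.4135]
orientation: [0.692, 0.722, -0.001, -0.002]
force: [-1.2, -0.2, -0.7]
opening: 0.495
grasp_force: 26.2
```

Emit:
carry_out(
  commands=[
    [0.2,0.05,0,0],
    [0.4,0.09,0,0],
    [0.6,0.09,0,0],
    [0.7,0.09,0,0],
    [0.75,0.09,0,0],
    [0.75,0.09,0,0],
    [0.75,0.09,0,0],
  ],
)

```text
time_s: 11.05
tool_pos: [0.5266, 0.1269, 0.4149]
orientation: [0.694, 0.72, -0.001, -0.0]
force: [-0.2, -0.7, -1.7]
opening: 0.497
grasp_force: 26.2
```

Run:
```python
from h import *
im=vision.grab_frame("scene");t=vision.grab_frame("top"); cv2.imwrite("pics/crop4.png",np.hstack([cv2.resize(im[130:290,270:430],(400,400)),cv2.resize(t[170:330,220:380],(400,400))])[:,:,::-1])
s=manip.read_state(); print(s["tool_pos"],s["orientation"],s["opening"],s["grasp_force"],s["force"],s["time_s"])
```

```text
[0.5268 0.1263 0.4155] [ 0.6944  0.7196 -0.0006 -0.    ] 0.4949712564472408 26.190629303455353 [-0.9383  0.1045 -1.0828] 11.15
```

View pics/crop4.png

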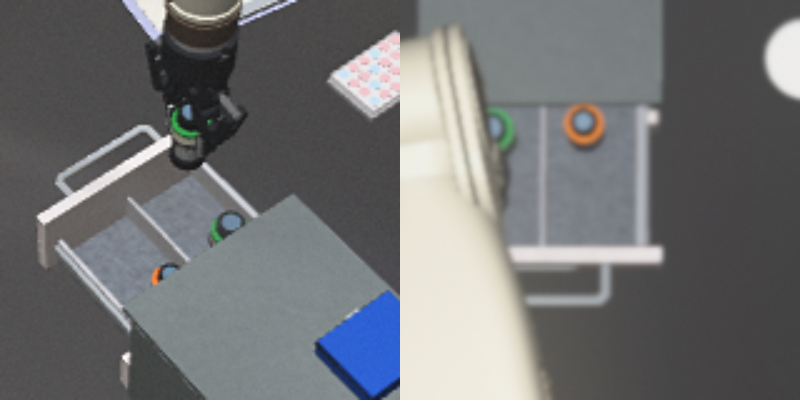

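The green eyepiece hangs upright above the +y compartment, clear of its twin. I'll lower it.

Emit:
carry_out(
  commands=[
    [0,0,0.15,0],
    [0,0,0.3,0],
    [0,0,0.45,0],
    [0,0,0.6,0],
    [0,0,0.7,0],
    [0,0,0.745,0],
    [0,0,0.745,0],
    [0,0,0.745,0],
  ],
)

```text
time_s: 11.82
tool_pos: [0.5279, 0.1259, 0.307]
orientation: [0.695, 0.719, 0.002, 0.002]
force: [1.4, -2.6, 9.3]
opening: 0.493
grasp_force: 30.1
```

Emit:
carry_out(
  commands=[
    [0,0,0.01,0],
    [0,0,0.02,0],
    [0,0,0.03,0],
    [0,0,0.04,0],
    [0,0,0.04,0],
  ],
)

```text
time_s: 12.23
tool_pos: [0.5298, 0.1259, 0.3069]
orientation: [0.695, 0.719, 0.006, 0.005]
force: [-0.7, -4.6, 32.9]
opening: 0.492
grasp_force: 39.0
```

Contact came 10 mm too high. That matches the gripper's wide finger linkage sitting on the drawer front's top edge, 130 mm ahead of the flange, and the handle descent stopped in the same way. I'll raise it and turn 90° so the fingers close along y, over the low walls.

Emit:
carry_out(
  commands=[
    [0,0,-0.1,0],
    [0,0,-0.2,0],
    [0,0,-0.3,0],
    [0,0,-0.3,-0.08],
    [0,0,-0.3,-0.16],
    [0,0,-0.3,-0.24],
    [0,0,-0.3,-0.32],
    [0,0,-0.3,-0.4],
    [0,0,-0.3,-0.48],
    [0,0,-0.3,-0.5],
  ],
)

```text
time_s: 13.07
tool_pos: [0.527, 0.1262, 0.3435]
orientation: [0.364, 0.931, -0.0, 0.0]
force: [0.4, -0.0, -1.4]
opening: 0.497
grasp_force: 27.2
```

Emit:
carry_out(
  commands=[
    [0,0,0,-0.08],
    [0,0,0,-0.16],
    [0,0,0,-0.24],
    [0,0,0,-0.32],
    [0,0,0,-0.4],
    [0,0,0,-0.48],
    [0,0,0,-0.5],
    [0,0,0,-0.5],
    [0,0,0,-0.5],
  ],
)

```text
time_s: 13.82
tool_pos: [0.5269, 0.1265, 0.3434]
orientation: [-0.017, 1.0, -0.0, 0.0]
force: [0.7, -0.3, -1.7]
opening: 0.491
grasp_force: 27.2
```

Emit:
carry_out(
  commands=[
    [0,0,0.08,0],
    [0,0,0.16,0],
    [0,0,0.22,0],
    [0,0,0.26,0],
    [0,0,0.285,0],
    [0,0,0.285,0],
    [0,0,0.285,0],
  ],
)

```text
time_s: 14.4
tool_pos: [0.5269, 0.1275, 0.3005]
orientation: [-0.018, 1.0, -0.0, -0.0]
force: [0.1, -0.2, -1.3]
opening: 0.492
grasp_force: 27.2
```

Emit:
carry_out(
  commands=[
    [0,0,0.008,0],
    [0,0,0.014,0],
    [0,0,0.02,0],
    [0,0,0.02,0],
  ],
)

```text
time_s: 14.73
tool_pos: [0.5268, 0.1276, 0.2976]
orientation: [-0.019, 1.0, 0.0, 0.0]
force: [0.0, 0.7, -1.1]
opening: 0.495
grasp_force: 27.2
```

No contact at the earlier height, so the linkage explanation holds. I'll creep down to the felt.

Emit:
carry_out(
  commands=[
    [0,0,0.007,0],
    [0,0,0.012,0],
    [0,0,0.012,0],
  ],
)

```text
time_s: 14.98
tool_pos: [0.5269, 0.1276, 0.2966]
orientation: [-0.019, 1.0, 0.0, 0.001]
force: [-1.2, -1.3, 4.2]
opening: 0.493
grasp_force: 27.5
```

Emit:
carry_out(
  commands=[
    [0,0,0,0],
    [0,0,0,0],
    [0,0,0,0],
    [0,0,0,0],
  ],
  grip=0.4,
)

```text
time_s: 15.32
tool_pos: [0.5268, 0.1276, 0.2955]
orientation: [-0.019, 1.0, -0.0, -0.0]
force: [0.5, 0.4, 0.3]
opening: 0.603
grasp_force: 0.0
```

Emit:
carry_out(
  commands=[
    [0,0,-0.06,0],
    [0,0,-0.15,0],
    [0,0,-0.3,0],
    [0,0,-0.5,0],
    [0,0,-0.75,0],
    [0,0,-0.9,0],
    [0,0,-0.9,0],
  ],
)

```text
time_s: 15.9
tool_pos: [0.5277, 0.1278, 0.4376]
orientation: [-0.019, 1.0, 0.001, 0.006]
force: [1.1, 1.0, 0.9]
opening: 0.604
grasp_force: 0.0
```

Emit:
carry_out(
  commands=[
    [-0.08,-0.2,0,0],
    [-0.08,-0.45,0,0],
    [-0.08,-0.7,0,0],
    [-0.08,-0.95,0,0],
    [-0.08,-1,0,0],
    [-0.08,-1,0,0],
  ],
  grip=0.32,
)

```text
time_s: 16.4
tool_pos: [0.5442, -0.0244, 0.4305]
orientation: [-0.016, 1.0, -0.0, -0.0]
force: [0.6, -0.2, -0.7]
opening: 0.682
grasp_force: 0.0
```

Emit:
carry_out(
  commands=[
    [-0.08,-0.2,0,0],
    [-0.08,-0.45,0,0],
    [-0.08,-0.7,0,0],
    [-0.08,-0.95,0,0],
    [-0.08,-0.95,0,0],
  ],
)

```text
time_s: 16.82
tool_pos: [0.5618, -0.168, 0.43]
orientation: [-0.016, 1.0, -0.001, -0.0]
force: [0.1, 0.6, -0.3]
opening: 0.676
grasp_force: 0.0
```

Emit:
carry_out(
  commands=[
    [-0.075,-0.2,0,0],
    [-0.075,-0.45,0,0],
    [-0.075,-0.7,0,0],
    [-0.075,-0.85,0,0],
    [-0.075,-0.9,0,0],
    [-0.075,-0.9,0,0],
    [-0.075,-0.9,0,0],
  ],
)

```text
time_s: 17.4
tool_pos: [0.5784, -0.2969, 0.4303]
orientation: [-0.019, 1.0, 0.001, -0.0]
force: [0.0, -0.1, 0.4]
opening: 0.677
grasp_force: 0.0
```

Run:
```python
from h import *
for n in("scene","top"):
    im=vision.grab_frame(n); cv2.imwrite(f"pics/{n}2.png",im[:,:,::-1])
    for col,z in(("green",.064),("orange",.058)):
        for b in blobs(im,col): print(col,n,np.array(b),"bench",plane(n,b[:2],z),"tray",plane(n,b[:2],z+.092))
    if n=="scene": a=cv2.resize(im[180:360,200:440],(480,360))
    else: b=cv2.resize(im[180:300,215:335],(300,360)[::-1][:0] or (320,360))
cv2.imwrite("pics/crop5.png",np.hstack([a,b])[:,:,::-1])
s=manip.read_state();print(s["tool_pos"],s["orientation"])
```

```text
green scene [344.0146 205.2067 114.5   ] bench [0.483  0.1701] tray [0.5325 0.125 ]
orange scene [228.8522 313.5601 145.5   ] bench [ 0.5833 -0.2997] tray [ 0.6259 -0.3134]
green top [256.8388 251.8497 214.    ] bench [0.5351 0.1362] tray [0.525 0.126]
green top [256.3206 219.8802 210.    ] bench [0.6214 0.1413] tray [0.6053 0.1307]
orange top [418.332  240.8229 128.    ] bench [ 0.5775 -0.2969] tray [ 0.5645 -0.2769]
orange top [293.3149 218.1568 126.5   ] bench [0.63   0.0423] tray [0.6134 0.0387]
[ 0.5784 -0.2963  0.4308] [-0.0198  0.9998  0.0004 -0.    ]
```

View pics/crop5.png

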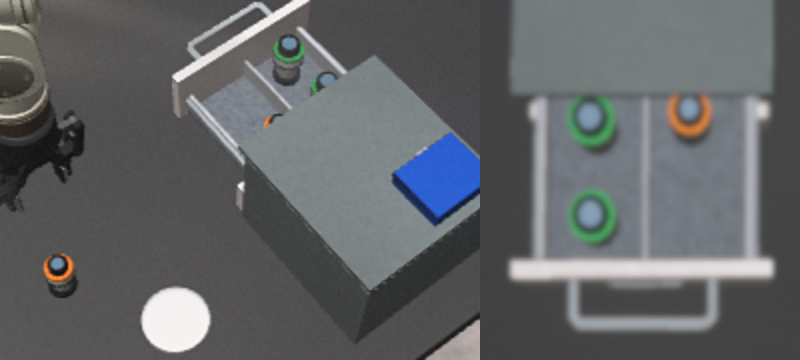

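Both green eyepieces stand upright in the +y compartment, and the drawer is now about 5 mm less open. The gripper is over the orange eyepiece.

Emit:
carry_out(
  commands=[
    [0,-0.01,0.2,0],
    [0,-0.01,0.45,0],
    [0,-0.01,0.7,0],
    [0,-0.01,0.9,0],
    [0,-0.01,0.95,0],
    [0,-0.01,0.95,0],
  ],
)

```text
time_s: 18.0
tool_pos: [0.5773, -0.2978, 0.2855]
orientation: [-0.02, 1.0, 0.002, -0.003]
force: [1.0, 0.3, -1.2]
opening: 0.683
grasp_force: 0.0
```

Emit:
carry_out(
  commands=[
    [0,0,0.1,0],
    [0,0,0.2,0],
    [0,0,0.3,0],
    [0,0,0.4,0],
    [0,0,0.5,0],
    [0,0,0.58,0],
    [0,0,0.595,0],
    [0,0,0.595,0],
  ],
)

```text
time_s: 18.67
tool_pos: [0.5784, -0.2996, 0.1997]
orientation: [-0.019, 1.0, -0.0, 0.0]
force: [-0.8, -0.4, 0.5]
opening: 0.678
grasp_force: 0.0
```

Emit:
carry_out(
  commands=[
    [0,0,0,0],
    [0,0,0,0],
    [0,0,0,0],
    [0,0,0,0],
    [0,0,0,0],
    [0,0,0,0],
  ],
  grip=0.8,
  newtons=25,
)

```text
time_s: 19.17
tool_pos: [0.5787, -0.3001, 0.2008]
orientation: [-0.019, 1.0, -0.001, 0.002]
force: [0.4, 1.1, 5.6]
opening: 0.449
grasp_force: 25.7
```

Emit:
carry_out(
  commands=[
    [0,0,-0.05,0],
    [0,0,-0.15,0],
    [0,0,-0.3,0],
    [0,0,-0.5,0],
    [0,0,-0.7,0],
    [0,0,-0.9,0],
    [0,0,-0.95,0],
    [0,0,-0.95,0],
  ],
)

```text
time_s: 19.83
tool_pos: [0.5785, -0.3004, 0.345]
orientation: [-0.018, 1.0, -0.002, 0.003]
force: [1.1, -0.4, -0.8]
opening: 0.45
grasp_force: 25.5
```

Emit:
carry_out(
  commands=[
    [0,0,-0.2,0],
    [0,0,-0.4,0],
    [0.02,0.1,-0.5,0],
    [0.04,0.3,-0.5,0],
    [0.06,0.5,-0.5,0],
    [0.06,0.7,-0.5,0],
    [0.06,0.75,-0.5,0],
    [0.06,0.75,-0.5,0],
  ],
)

```text
time_s: 20.5
tool_pos: [0.5643, -0.1848, 0.4148]
orientation: [-0.021, 1.0, 0.001, -0.002]
force: [0.2, 0.2, -2.5]
opening: 0.446
grasp_force: 25.8
```

Emit:
carry_out(
  commands=[
    [0.02,0.2,0,0],
    [0.04,0.4,0,0],
    [0.065,0.6,0,0],
    [0.065,0.7,0,0],
    [0.065,0.73,0,0],
    [0.065,0.73,0,0],
  ],
)

```text
time_s: 21.0
tool_pos: [0.5509, -0.0783, 0.4155]
orientation: [-0.019, 1.0, -0.0, -0.001]
force: [-0.0, -0.3, -1.6]
opening: 0.446
grasp_force: 26.0
```

Emit:
carry_out(
  commands=[
    [0.02,0.2,0,0],
    [0.04,0.4,0,0],
    [0.06,0.6,0,0],
    [0.06,0.7,0,0],
    [0.06,0.715,0,0],
    [0.06,0.715,0,0],
    [0.06,0.715,0,0],
  ],
)

```text
time_s: 21.58
tool_pos: [0.5384, 0.0268, 0.416]
orientation: [-0.018, 1.0, -0.0, -0.0]
force: [-0.4, 0.6, -1.8]
opening: 0.448
grasp_force: 26.1
```

Emit:
carry_out(
  commands=[
    [0,0.005,0.15,0],
    [0,0.005,0.3,0],
    [0,0.005,0.45,0],
    [0,0.005,0.6,0],
    [0,0.005,0.7,0],
    [0,0.005,0.76,0],
    [0,0.005,0.795,0],
    [0,0.005,0.795,0],
    [0,0.005,0.795,0],
  ],
)

```text
time_s: 22.33
tool_pos: [0.5384, 0.0283, 0.2977]
orientation: [-0.018, 1.0, -0.0, 0.0]
force: [0.3, -0.8, -1.5]
opening: 0.447
grasp_force: 26.1
```

Emit:
carry_out(
  commands=[
    [0,0,0.01,0],
    [0,0,0.02,0],
    [0,0,0.028,0],
    [0,0,0.028,0],
  ],
)

```text
time_s: 22.67
tool_pos: [0.538, 0.029, 0.2932]
orientation: [-0.019, 1.0, -0.0, 0.0]
force: [0.2, -0.2, -1.0]
opening: 0.447
grasp_force: 26.1
```

Emit:
carry_out(
  commands=[
    [0,0,0.006,0],
    [0,0,0.01,0],
    [0,0,0.01,0],
  ],
)

```text
time_s: 22.92
tool_pos: [0.5382, 0.029, 0.2927]
orientation: [-0.019, 1.0, 0.0, 0.001]
force: [-2.7, -0.2, 4.1]
opening: 0.449
grasp_force: 26.5
```

Touchdown at the expected height, so I'll release, rise and retreat towards the handle side.

Emit:
carry_out(
  commands=[
    [0,0,0,0],
    [0,0,0,0],
    [0,0,0,0],
    [0,0,0,0],
  ],
  grip=0.44,
)

```text
time_s: 23.25
tool_pos: [0.5379, 0.0289, 0.2913]
orientation: [-0.019, 1.0, -0.0, -0.0]
force: [-0.2, 1.0, -0.0]
opening: 0.562
grasp_force: 0.0
```

Emit:
carry_out(
  commands=[
    [0,0,-0.06,0],
    [0,0,-0.15,0],
    [0,0,-0.3,0],
    [0,0,-0.5,0],
    [0,0,-0.7,0],
    [0,0,-0.8,0],
    [0,0,-0.8,0],
    [0,0,-0.8,0],
  ],
)

```text
time_s: 23.92
tool_pos: [0.5381, 0.0289, 0.4127]
orientation: [-0.019, 1.0, 0.0, 0.001]
force: [0.0, 0.2, -0.5]
opening: 0.559
grasp_force: 0.0
```

Emit:
carry_out(
  commands=[
    [0.2,0,0,0],
    [0.4,0,0,0],
    [0.6,0,0,0],
    [0.8,0,0,0],
    [1,0,0,0],
    [1,0,0,0],
    [1,0,0,0],
  ],
)

```text
time_s: 24.5
tool_pos: [0.3864, 0.0232, 0.4104]
orientation: [-0.019, 1.0, -0.0, -0.001]
force: [0.5, -0.4, -0.1]
opening: 0.563
grasp_force: 0.0
```

Emit:
carry_out(
  commands=[
    [0.2,-0.2,0,0],
    [0.4,-0.4,0,0],
    [0.5,-0.7,0,0],
    [0.5,-0.9,0,0],
    [0.5,-1,0,0],
    [0.5,-1,0,0],
  ],
  grip=1,
)

```text
time_s: 25.0
tool_pos: [0.3193, -0.1322, 0.411]
orientation: [-0.016, 1.0, -0.0, -0.0]
force: [-0.1, -0.0, -0.6]
opening: 0.001
grasp_force: 0.0
```

Run:
```python
from h import *
for n in("scene","top"):
    im=vision.grab_frame(n)
    for col,z in(("green",.064),("orange",.058)):
        for b in blobs(im,col): print(col,n,np.array(b),"tray",plane(n,b[:2],z+.092))
    if n=="scene": a=cv2.resize(im[180:300,270:430],(480,360))
    else: b=cv2.resize(im[180:300,215:335],(320,360))
cv2.imwrite("pics/crop6.png",np.hstack([a,b])[:,:,::-1])
s=manip.read_state();print(s["tool_pos"],s["orientation"])
```

```text
green scene [343.9198 205.3688 108.    ] tray [0.5328 0.1244]
orange scene [318.7014 225.7195 110.5   ] tray [0.5438 0.0279]
green top [256.8581 251.6621 218.5   ] tray [0.5254 0.126 ]
green top [256.2955 220.0066 202.5   ] tray [0.605  0.1308]
orange top [296.3528 248.5773 145.5   ] tray [0.5365 0.0286]
orange top [293.3241 218.0935 126.5   ] tray [0.6136 0.0387]
[ 0.3192 -0.1299  0.4108] [-0.0175  0.9998  0.0006 -0.0006]
```

View pics/crop6.png

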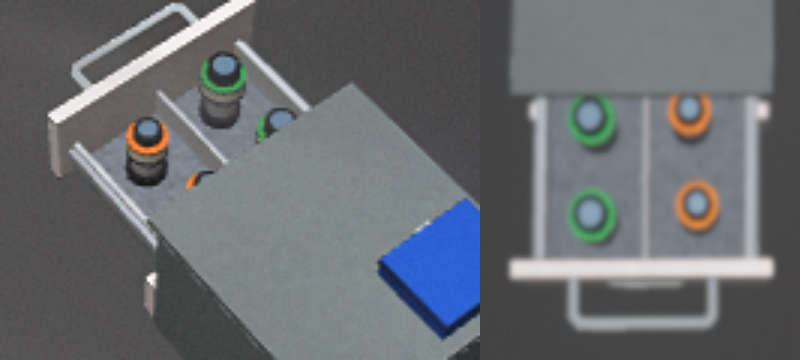

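All four eyepieces stand in their compartments: green at (0.525, 0.126) and (0.605, 0.131), orange at (0.537, 0.029) and (0.614, 0.039). Next I'll go in front of the bar with the fingers shut and push.

Emit:
carry_out(
  commands=[
    [-0.1,0.2,0,0],
    [-0.2,0.45,0,0],
    [-0.3,0.65,0,0],
    [-0.3,0.68,0,0],
    [-0.3,0.68,0,0],
  ],
)

```text
time_s: 25.52
tool_pos: [0.3604, -0.0231, 0.411]
orientation: [-0.022, 1.0, 0.0, -0.001]
force: [-0.2, -1.4, -0.5]
opening: -0.003
grasp_force: 0.0
```

Emit:
carry_out(
  commands=[
    [-0.1,0.2,0,0],
    [-0.2,0.45,0,0],
    [-0.28,0.65,0,0],
    [-0.28,0.68,0,0],
    [-0.28,0.68,0.2,0],
    [-0.28,0.68,0.4,0],
    [-0.28,0.68,0.55,0],
    [-0.28,0.68,0.62,0],
    [-0.28,0.68,0.62,0],
    [-0.28,0.68,0.62,0],
  ],
)

```text
time_s: 26.35
tool_pos: [0.3976, 0.0772, 0.3181]
orientation: [-0.018, 1.0, -0.0, -0.001]
force: [0.7, 0.5, 1.5]
opening: -0.001
grasp_force: 0.0
```

Emit:
carry_out(
  commands=[
    [-0.06,0,0,0],
    [-0.11,0,0,0],
    [-0.15,0,0,0],
    [-0.19,0,0,0],
    [-0.25,0,0,0],
    [-0.32,0,0,0],
    [-0.4,0,0,0],
    [-0.48,0,0,0],
    [-0.56,0,0,0],
    [-0.64,0,0,0],
  ],
)

```text
time_s: 27.18
tool_pos: [0.4951, 0.0811, 0.3183]
orientation: [-0.018, 1.0, -0.0, -0.0]
force: [-2.0, -1.1, 2.8]
opening: 0.001
grasp_force: 1.4
```

Emit:
carry_out(
  commands=[
    [-0.07,0,0,0],
    [-0.14,0,0,0],
    [-0.2,0,0,0],
    [-0.26,0,0,0],
    [-0.31,0,0,0],
    [-0.35,0,0,0],
    [-0.38,0,0,0],
    [-0.4,0,0,0],
    [-0.42,0,0,0],
    [-0.44,0,0,0],
  ],
)

```text
time_s: 28.02
tool_pos: [0.5598, 0.0837, 0.3182]
orientation: [-0.019, 1.0, -0.0, -0.001]
force: [-2.5, -1.4, -1.8]
opening: 0.0
grasp_force: 1.1
```

Emit:
carry_out(
  commands=[
    [-0.02,0,0,0],
    [-0.04,0,0,0],
    [-0.06,0,0,0],
    [-0.08,0,0,0],
    [-0.08,0,0,0],
  ],
)

```text
time_s: 28.43
tool_pos: [0.5723, 0.0843, 0.3184]
orientation: [-0.019, 1.0, 0.0, 0.0]
force: [-1.3, -1.7, -0.5]
opening: 0.001
grasp_force: 0.9
```

Emit:
carry_out(
  commands=[
    [-0.015,0,0,0],
    [-0.03,0,0,0],
    [-0.03,0,0,0],
  ],
)

```text
time_s: 28.68
tool_pos: [0.5739, 0.0843, 0.3183]
orientation: [-0.019, 1.0, 0.0, -0.004]
force: [-12.1, -1.7, 5.4]
opening: -0.0
grasp_force: 6.2
```

Emit:
carry_out(
  commands=[
    [-0.01,0,0,0],
    [-0.02,0,0,0],
    [-0.02,0,0,0],
  ],
)

```text
time_s: 28.93
tool_pos: [0.5749, 0.0844, 0.3183]
orientation: [-0.019, 1.0, -0.0, -0.007]
force: [-19.2, -1.0, 10.9]
opening: 0.0
grasp_force: 9.9
```

Emit:
carry_out(
  commands=[
    [0.03,0,0,0],
    [0.07,0,0,0],
    [0.15,0,0,0],
    [0.25,0,0,0],
    [0.3,0,-0.15,0],
    [0.3,0,-0.4,0],
    [0.3,0,-0.6,0],
    [0.5,0,-0.6,0],
    [0.7,0,-0.6,0],
    [0.7,-0.2,-0.6,0],
  ],
)

```text
time_s: 29.77
tool_pos: [0.4722, 0.0535, 0.4097]
orientation: [-0.022, 1.0, 0.002, 0.0]
force: [-0.1, -0.5, -0.4]
opening: 0.005
grasp_force: 0.0
```

Emit:
carry_out(
  commands=[
    [0.2,-0.2,0,0],
    [0.4,-0.45,0,0],
    [0.5,-0.7,0,0],
    [0.5,-0.95,0,0],
    [0.5,-1,0,0],
    [0.5,-1,0,0],
  ],
)

```text
time_s: 30.27
tool_pos: [0.4065, -0.1044, 0.4095]
orientation: [-0.016, 1.0, -0.001, 0.002]
force: [-0.6, 0.0, -0.0]
opening: 0.001
grasp_force: 0.0
```

Run:
```python
from h import *
for n in("scene","top"):
    im=vision.grab_frame(n)
    if n=="scene": a=cv2.resize(im[190:350,170:410],(480,360))
    else: b=cv2.resize(im[190:250,225:330],(320,183)); b=np.vstack([b,cv2.resize(im[180:300,360:520],(320,177))])
cv2.imwrite("pics/crop7.png",np.hstack([a,b])[:,:,::-1])
```

```text
(no output)
```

View pics/crop7.png

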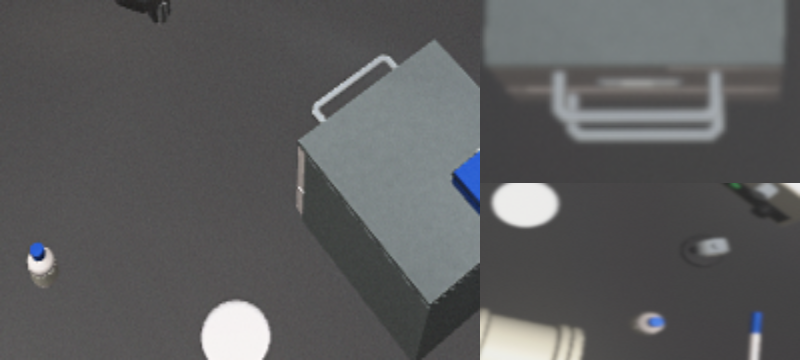

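The drawer is shut: the white edge has vanished under the cabinet top, and the force rose to 19 N at the end stop. The bystanders visible in the crop are untouched.

```bash
python3 -c "
from workcell import manip
print(manip.sign_off())"
```

```text
the job is handed in; nothing more can be done
None
```

I put both loose eyepieces away upright with their same-ring twins, pushed the top drawer to its end stop and handed the job in at about 30 s; sign-off gave no verdict, and I couldn't see inside the drawer once it was closed.

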